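# Start the stirrer under the conical flask

## Robot

A 7-joint arm with a two-finger parallel gripper is mounted at the origin on the work surface. World frame = base frame: x ahead of the robot, y to its left, z up, the work surface at z = 0. Lengths are in m, angles in rad, forces in N, time in s.
With the tool pointing down it reaches from about 0.35 to 0.9 m from the base axis. Payload 8.1 kg.
Tool frame: the origin (TCP) lies between the finger pads; the fingertips stand 19 mm ahead of it and the grasp point (between the pads) is the TCP; y points along the fingers, x is the direction in which the jaws open and shut, and the axes are right-handed (so a half turn about y gives the same grasp; the last joint's range is limited). The gripper opens to 92 mm and grips with 3 to 60 N. Pads are 19 mm wide; open, the fingers measure 130 mm over their backs; the gripper's body (75 mm by 190 mm) begins 47 mm behind the grasp point.
Start: joints at [1.009, 0.434, 0.025, 1.573, -0.012, 1.134, -0.075], TCP at [0.277, -0.56, 0.246] pointing down, gripper open.
Joint ranges: [-2.62, 2.62], [-0.44, 2.09], [-1.27, 1.32], [0.08, 2.57], [-1.32, 4.46], [0.12, 2], [-2.74, 2.74]. Speed limits (rad/s): [2.22, 2.22, 3.01, 3.01, 3.14, 3.14, 3.14].

## Interface

Orientations are given as a rotation vector (axis times angle).
In Python, from cell import arm gives the robot as it stands.
- The arm moves only by the tool move_arm, never from a script. Its argument "series" is a list of rows, each an object of numbers: "x", "y", "z": the shift along the tool's x, y, z in cm; "rx", "ry", "rz": the turn, a rotation vector about the tool's x, y, z in rad. In form: [{"x": .., "y": .., "z": .., "rx": .., "ry": .., "rz": ..}, ...]. A call has 1 to 12 rows; each row shifts and turns the pose as measured when the row begins, along the tool's axes as they then stand; what a row does not reach is not made up. A row lasts 1/8 s, in which the tool goes at most 62.5 mm and 10.7 degrees, less where a joint would pass 70% of its speed; a pose out of reach is approached as far as the arm can. A call is refused whole if a number of a shift passes 6.25 or a number of a turn 0.188, either way. A call with a gripper value outside its range is refused whole. "jaw" is the finger opening in cm, from 0 to 9.18, set as the call begins (left out, the last holds). The fingers move at their own pace and stop on an object; "newtons" is the grip in N (left out, the last holds). Time passes only in rows, so rows that do not move let the fingers close. It gives the time, the measured TCP pose, the force and the opening at its end, in the units of the state.
- arm.observe(): the state, without advancing time (a new reading comes with each control period).
- arm.get_image(name): name is "scene" or "side" or "wrist"; returns the picture (480x640x3 uint8, blue, green, red); there is no depth.
- arm.camera_params(name): a dict with "K" (3x3 intrinsics, pixels), "k1" (the pictures are not rectified: a ray, as slopes to the right and down, at radius r is drawn at 1 + k1 r^2 times it, then the intrinsics apply), "R" (3x3) and "t" (3): a world point X has camera coordinates R X + t; the wrist camera has in their place "tool_from_camera" (4x4, takes a point from camera to tool coordinates, whose origin is the TCP and whose axes are the tool frame's). Camera axes: x right, y down, z forward; pixel columns grow to the right and rows downward; lengths in m; the calibration is good to about 2 mm. A picture is of the moment at which its call begins: read the wrist's pose just before it. camera_params takes no time and is no camera call.
- arm.sign_off(): hands the job in, once; it reports no verdict.
The state is a dict: "clock": time; "joints": joint angles; "dq": joint speeds; "joint_efforts": joint torques, N m; "position": TCP position; "ee_rot": TCP orientation; "force": force on the tool from outside, world axes, zero at the start; "ft_torque": the same for the moment, N m; "width": opening from 0.0 (shut) to 1.0 (fully open).
Only numpy, scipy, OpenCV 4.12 (cv2) and the standard library are available. Lean on these libraries where they do the work, as an engineer would, in place of code of your own. Each camera call takes 0.05 s, during which the arm holds its last target.

## Task

Start the stirring under the conical flask: with a fingertip, gently push the round key in front of the flask's place fully down, so that it stays down, and after that press the wide rectangular start key on the control unit fully down, keep it down for about a second and let it come up again. Leave the other keys alone, do not touch or shift the glassware and the bottle, and take the hand away.

Things in the scene. Friction and masses are not known exactly. Their poses are not given: they have to be found in the camera images.
- stirrer: Flat white three-place stirrer fixed on the bench, 250 mm deep (x), 360 mm wide (y), top at 55 mm. Origin: centre of its underside. -x is its front (robot side), +y its left; turned by up to 15 degrees. Three round steel plates (92 mm across, 4 mm thick, 115 mm apart) lie in a row at the back, each with its own round key 145 mm in front of the plate's centre.
- place_left (a point): Centre of the top of the left steel plate, 59 mm above the bench, on which one vessel stands.
- place_middle (a point): Centre of the top of the middle steel plate, 59 mm above the bench, on which one vessel stands.
- place_right (a point): Centre of the top of the right steel plate, 59 mm above the bench, on which one vessel stands.
- key_left_top (a point): Centre of the top face of the left plate's key: a round grey push key 30 mm across that stands 10 mm proud of the stirrer's top (65 mm above the bench when up). The point moves with the key.
- key_left (a joint): How far the left key is pushed down: 0 is up, 0.006 m is fully down, against a stop (it is then still 4 mm proud). It resists with about 2.5 N all the way and stays down where it is left, as a latching key does; it has no spring.
- key_middle_top (a point): Centre of the top face of the middle plate's key: a round grey push key 30 mm across that stands 10 mm proud of the stirrer's top (65 mm above the bench when up). The point moves with the key.
- key_middle (a joint): How far the middle key is pushed down: 0 is up, 0.006 m is fully down, against a stop (it is then still 4 mm proud). It resists with about 2.5 N all the way and stays down where it is left, as a latching key does; it has no spring.
- key_right_top (a point): Centre of the top face of the right plate's key: a round grey push key 30 mm across that stands 10 mm proud of the stirrer's top (65 mm above the bench when up). The point moves with the key.
- key_right (a joint): How far the right key is pushed down: 0 is up, 0.006 m is fully down, against a stop (it is then still 4 mm proud). It resists with about 2.5 N all the way and stays down where it is left, as a latching key does; it has no spring.
- control: White control unit, a flat box fixed on the bench to the left of the stirrer: 110 mm deep (x) by 170 mm wide (y), flat top 50 mm above the bench. Origin: centre of its underside. It may stand turned by up to 17 degrees. It carries two grey keys, 10 mm proud of the top, along its front edge, and a dark flat display behind them.
- bar_key_top (a point): Centre of the top face of the start key: the wide rectangular key, 60 mm (y) by 24 mm (x), on the control unit's right part (20 mm ahead of and 35 mm to the right of the unit's centre), 60 mm above the bench when up. The point moves with the key.
- bar_key (a joint): How far the start key is pressed: 0 is up, 0.006 m is fully down against a stop. It is sprung: 1 N to start, 4 N fully down, and comes back up when released.
- stop_key_top (a point): Centre of the top face of the stop key, to be left alone: the small round key, 24 mm across, 90 mm to the left of the start key's centre.
- stop_key (a joint): How far the stop key is pressed: 0 is up, 0.006 m is fully down. Sprung like the start key.
- flask: Conical glass flask with a narrow neck and a black rubber stopper: 68 mm across at the base, 24 mm at the neck, 110 mm high with its stopper. It stands loose on one of the three plates. Origin: centre of its underside.
- beaker: Open glass beaker, 62 mm across, 80 mm high, loose on another plate. Origin: centre of its underside.
- jar: Brown glass jar with a lid, 60 mm across, 85 mm high, loose on the remaining plate. Origin: centre of its underside.
- wash_bottle: White plastic bottle, 60 mm across, 140 mm high, standing loose on the bench behind the control unit. Origin: centre of its underside.
Mind the look-alikes: they are no part of the job. Leave any blue, red or yellow look-alike of the flask alone.

How it is judged:
On the way, in this order (a step that is already met when the one before it is completed fails the run):
1. the key in front of the flask's place is pushed fully down (((horizontal distance between flask and place_left below 0.04 m and value of joint key_left above 0.0045 m) or (horizontal distance between flask and place_middle below 0.04 m and value of joint key_middle above 0.0045 m) or (horizontal distance between flask and place_right below 0.04 m and value of joint key_right above 0.0045 m)) and value of joint bar_key below 0.0015 m), for 0.2 s.
2. the start key is pressed fully down and kept down for at least half a second (((horizontal distance between flask and place_left below 0.04 m and value of joint key_left above 0.0045 m) or (horizontal distance between flask and place_middle below 0.04 m and value of joint key_middle above 0.0045 m) or (horizontal distance between flask and place_right below 0.04 m and value of joint key_right above 0.0045 m)) and value of joint bar_key above 0.0045 m), for 0.5 s.
At the end, for the whole second after the job is handed in: The key in front of the flask is down (at least 4.5 of its 6 mm), the start key has come up again (within 1.5 mm), the other keys are up (within 1.5 mm), and the flask, beaker, jar and bottle stand upright and at rest within 10 mm of where they were (all of step 1 and (horizontal distance between flask and place_left below 0.04 m or value of joint key_left below 0.0015 m) and (horizontal distance between flask and place_middle below 0.04 m or value of joint key_middle below 0.0015 m) and (horizontal distance between flask and place_right below 0.04 m or value of joint key_right below 0.0015 m) and value of joint stop_key below 0.0015 m and distance of each of flask, beaker, jar, wash_bottle from where it was at the start of the episode below 0.01 m and linear speed of each of flask, beaker, jar, wash_bottle below 0.02 m/s and angle between each of flask, beaker, jar, wash_bottle's own z axis and vertical below 0.1 rad); the robot touches nothing.
It fails at once if a key in front of another vessel, or the stop key, is pushed in by more than 2 mm (value of joint stop_key above 0.002 m or (not (horizontal distance between flask and place_left below 0.04 m) and value of joint key_left above 0.002 m) or (not (horizontal distance between flask and place_middle below 0.04 m) and value of joint key_middle above 0.002 m) or (not (horizontal distance between flask and place_right below 0.04 m) and value of joint key_right above 0.002 m)).
It fails at once if the start key is pressed by more than 2 mm before the flask's key is down (not ((horizontal distance between flask and place_left below 0.04 m and value of joint key_left above 0.0045 m) or (horizontal distance between flask and place_middle below 0.04 m and value of joint key_middle above 0.0045 m) or (horizontal distance between flask and place_right below 0.04 m and value of joint key_right above 0.0045 m)) and value of joint bar_key above 0.002 m).
It fails at once if a vessel or the bottle is touched (over 1 N), shifted by more than 10 mm, tipped or lifted (contact force between any of the arm, the fingers and flask above 1 N or distance of any of flask, beaker, jar, wash_bottle from where it was at the start of the episode above 0.01 m or angle between any of flask, beaker, jar, wash_bottle's own z axis and vertical above 0.15 rad or contact force between any of the arm, the fingers and beaker above 1 N or contact force between any of the arm, the fingers and jar above 1 N or contact force between any of the arm, the fingers and wash_bottle above 1 N).
It fails at once if the stirrer or the control unit is pushed hard (over 25 N) (contact force between any of the fingers, the arm and stirrer above 25 N or contact force between any of the fingers, the arm and control above 25 N).
It also fails if it takes over 40 s, if anything falls off the work surface, if the arm or the gripper's body presses on something with over 40 N, if the wrist force passes 120 N, or if a joint passes its speed limit or range.

## Working session

There is one attempt and no reset: what is moved stays moved. The work goes in short steps, Python scripts to look and compute and a tool call to move; the robot and the scene stay as the last step left them, time stands still between calls to the robot, and variables do not carry over. Pictures are saved under pics/ and viewed, and the job is handed in when it is done.

Besides the shell and the picture viewer there is one more tool, called after ">>>" as name(argument=value, ...), one argument or row to a line, values as JSON. move_arm: Moves the arm, as the interface text tells. Its arguments: {"type":"object","properties":{"series":{"type":"array","items":{"type":"object","properties":{"x":{"type":"number"},"y":{"type":"number"},"z":{"type":"number"},"rx":{"type":"number"},"ry":{"type":"number"},"rz":{"type":"number"}}}},"jaw":{"type":"number"},"newtons":{"type":"number"}},"required":["series"]}

```bash
mkdir -p pics; ls
python3 - <<'E'
from cell import arm
import cv2
s=arm.observe();print(s)
for n in("scene","side","wrist"):
    cv2.imwrite(f"pics/{n}0.png",arm.get_image(n))
    print(n,arm.camera_params(n))
E
```

```text
pics
{'clock': 0.0, 'joints': array([ 1.00939732,  0.43523976,  0.0249544 ,  1.57411188, -0.01159501,
        1.13402486, -0.07507776]), 'dq': array([-0.00123478, -0.00132346,  0.00106638,  0.00046043, -0.000527  ,
       -0.00065313,  0.00033958]), 'joint_efforts': array([-1.35902999e-03, -6.67856312e+01,  9.84846130e-01, -3.14460576e+01,
       -6.05831738e-02,  4.28399455e-02,  1.42158387e-04]), 'position': array([ 0.27653054, -0.55993718,  0.24492861]), 'ee_rot': array([-1.39122345,  0.86609399, -0.86369627]), 'force': array([ 0.5101892 , -0.06577038,  1.32492977]), 'ft_torque': array([-0.0116113 , -0.03762162,  0.00102118]), 'width': 0.9994205505227222}
scene {'K': array([[623.18279118,   0.        , 320.9029314 ],
       [  0.        , 623.18279118, 234.4920232 ],
       [  0.        ,   0.        ,   1.        ]]), 'k1': -0.05830495823368203, 'R': array([[-0.5535158 ,  0.83283255,  0.00319501],
       [ 0.62218348,  0.41605866, -0.6631613 ],
       [-0.55363163, -0.36508237, -0.74846969]]), 't': array([ 0.23561668, -0.36697138,  1.79777129])}
side {'K': array([[485.86124676,  
[... 222 characters left out ...]
-0.21781523, -0.7581303 , -0.61465029],
       [ 0.17492103,  0.5892502 , -0.78878821]]), 't': array([-0.52228783,  0.230851  ,  0.75366927])}
wrist {'K': array([[331.82128879,   0.        , 320.66275271],
       [  0.        , 331.82128879, 239.41877928],
       [  0.        ,   0.        ,   1.        ]]), 'k1': -0.002201739926667018, 'tool_from_camera': array([[ 9.99999590e-01, -3.03420001e-04, -8.52744382e-04,
         3.24100483e-04],
       [ 7.44502069e-04, -2.60048989e-01,  9.65595137e-01,
        -1.38423800e-01],
       [-5.14736192e-04, -9.65595376e-01, -2.60048657e-01,
         6.99209291e-02],
       [ 0.00000000e+00,  0.00000000e+00,  0.00000000e+00,
         1.00000000e+00]])}
```

View pics/scene0.png

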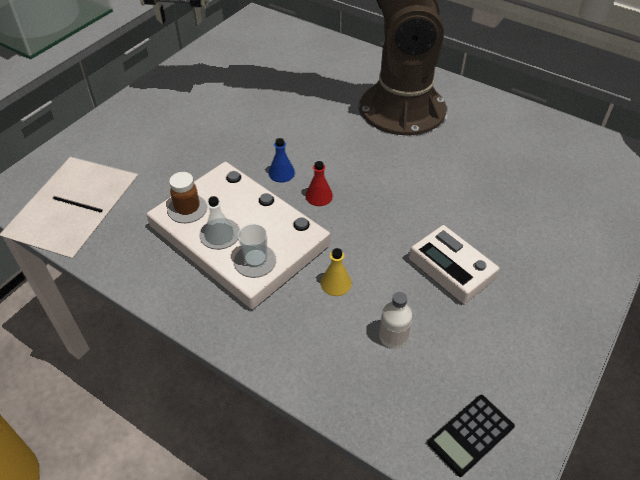

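View pics/side0.png

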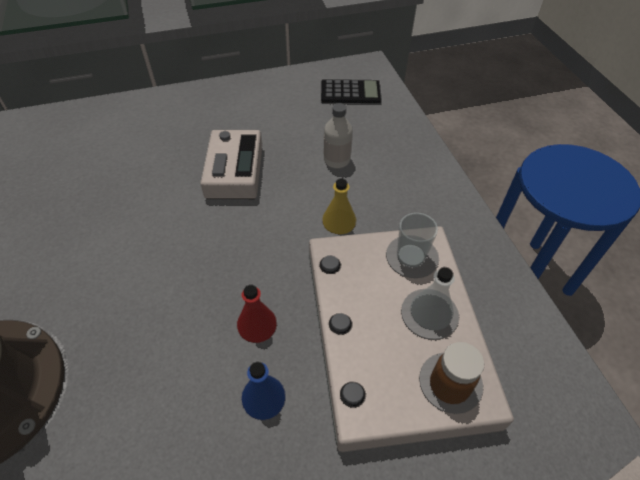

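View pics/wrist0.png

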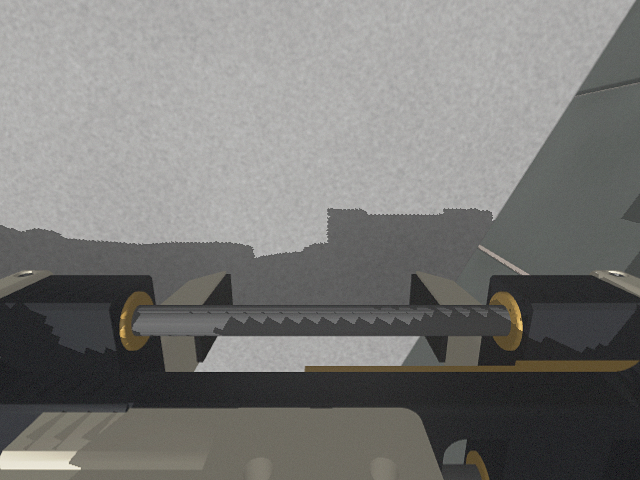

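The flask is on the middle plate, so the key I want is the middle one (scene about (266,199), side about (340,323)). The red flask stands near it. Next I'll measure the keys in both views.

```bash
cat > h.py <<'E'
import numpy as np,cv2
from cell import arm
from scipy.spatial.transform import Rotation as Ro
def ray(n,uv):
    p=arm.camera_params(n);K=p["K"]
    a=np.array([[[float(uv[0]),float(uv[1])]]])
    s=cv2.undistortPoints(a,K,np.array([p["k1"],0,0,0]))[0,0]
    R=p["R"];return -R.T@p["t"],R.T@np.array([s[0],s[1],1])
def onz(n,uv,z):
    o,d=ray(n,uv);return o+d*(z-o[2])/d[2]
def tri(a,b):
    o1,d1=ray("scene",a);o2,d2=ray("side",b)
    k=np.linalg.lstsq(np.c_[d1,-d2],o2-o1,rcond=None)[0]
    p,q=o1+k[0]*d1,o2+k[1]*d2
    return (p+q)/2,np.linalg.norm(p-q)
def proj(n,X):
    p=arm.camera_params(n);
    return cv2.projectPoints(np.array([X],float),cv2.Rodrigues(p["R"])[0],p["t"],p["K"],np.array([p["k1"],0,0,0]))[0][0,0]
E
python3 - <<'E'
import cv2
for n,(x,y,w,h) in {"scene":(140,130,210,180),"side":(200,120,240,310)}.items():
    im=cv2.imread(f"pics/{n}0.png")[y:y+h,x:x+w]
    k=min(800//w,600//h) if n=="scene" else 1.9
    cv2.imwrite(f"pics/{n}0c.png",cv2.resize(im,None,fx=k,fy=k,interpolation=cv2.INTER_CUBIC))
im=cv2.imread("pics/scene0.png")[215:305,395:510]
cv2.imwrite("pics/scene0d.png",cv2.resize(im,None,fx=6,fy=6,interpolation=cv2.INTER_CUBIC))
# dark blobs
import numpy as np
R={"scene":[(225,170,20,16),(257,191,20,17),(292,215,20,17),(433,228,35,27),(472,258,18,15)],
"side":[(318,252,25,25),(328,310,26,28),(338,378,30,32),(208,148,22,30),(214,126,20,16)]}
for n,L in R.items():
    g=cv2.cvtColor(cv2.imread(f"pics/{n}0.png"),cv2.COLOR_BGR2GRAY)
    for (x,y,w,h) in L:
        m=(g[y:y+h,x:x+w]<140).astype(np.uint8)
        c,l,s,ce=cv2.connectedComponentsWithStats(m)
        i=1+np.argmax(s[1:,4]); print(n,s[i],(ce[i]+[x,y]).round(1))
E
```

```text
scene [  1   1  15  12 140] [233.1 176.9]
scene [  2   2  15  13 153] [266.  199.6]
scene [  1   3  17  13 171] [301.  224.1]
scene [  2   2  28  23 290] [448.7 241.1]
scene [  1   2  13  11 105] [479.4 265.2]
side [  0   3  24  20 361] [329.7 264.7]
side [  0   3  25  22 442] [340.1 323.6]
side [  1   3  28  27 575] [352.4 394.2]
side [  3   5  17  25 336] [219.4 165. ]
side [  0   0  20  16 201] [224.2 132.5]
```

View pics/scene0c.png

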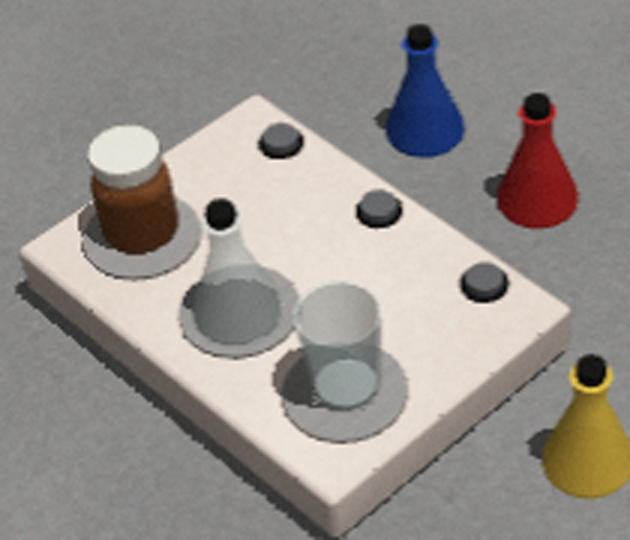

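View pics/side0c.png

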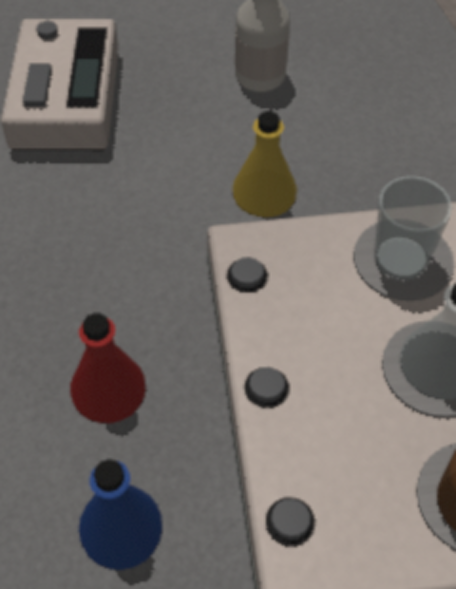

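View pics/scene0d.png

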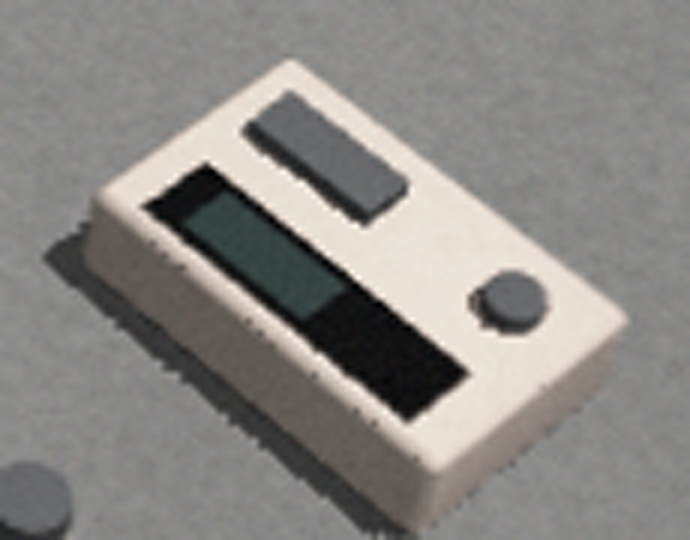

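Run:
```python
from h import *
np.set_printoptions(precision=4,suppress=True)
S=[(233.1,176.9),(266,199.6),(301,224.1),(448.7,241.1),(479.4,265.2)]
D=[(352.4,394.2),(340.1,323.6),(329.7,264.7),(219.4,165),(224.2,132.5)]
P=[]
for i,(a,b) in enumerate(zip(S,D)):
    z=.061 if i<3 else .057
    A,B=onz("scene",a,z),onz("side",b,z)
    print(A,B,*tri(a,b));P.append((A+B)/2)
P=np.array(P);d=np.diff(P[:3,:2],axis=0);print(np.linalg.norm(d,axis=1),np.linalg.norm(P[4]-P[3]))
ax=P[2]-P[0];ax/=np.linalg.norm(ax);print("stirrer yaw deg",np.degrees(np.arctan2(-ax[0],ax[1])))
bx=P[4]-P[3];print("control yaw",np.degrees(np.arctan2(-bx[0],bx[1])))
fwd=np.array([ax[1],-ax[0]]);
for i in range(3):
    X=[*(P[i,:2]+.145*fwd),.059];print("plate",X,proj("scene",X),proj("side",X))
print("flask stopper",*tri((213.5,201),(445.5,273)))
print("red stopper",*tri((319.3,165),(250.5,291.5)),onz("side",(256,330),0), "blue",*tri((279.8,142),(257.5,369)),"yel",*tri((337.5,253),(341.5,183)))
print("bottle cap",*tri((400,299),(339,110)))
print(Ro.from_rotvec(arm.observe()["ee_rot"]).as_matrix())
```

```text
[ 0.5473 -0.1759  0.061 ] [ 0.5426 -0.1835  0.061 ] [ 0.5431 -0.1809  0.0549] 0.001463289897926137
[ 0.5649 -0.0625  0.061 ] [ 0.5605 -0.071   0.061 ] [ 0.561  -0.0671  0.0547] 0.002046929078977465
[0.5833 0.0504 0.061 ] [0.5782 0.0417 0.061 ] [0.5792 0.0466 0.0546] 0.0013961059941366746
[0.4397 0.3507 0.057 ] [0.4368 0.344  0.057 ] [0.4365 0.3494 0.0527] 0.0010593209512466744
[0.4652 0.4363 0.057 ] [0.4632 0.4425 0.057 ] [0.4645 0.4375 0.0591] 0.0042609418216387
[0.1143 0.1142] 0.09565426416158546
stirrer yaw deg -9.011590178691348
control yaw -15.713824898909756
plate [np.float64(0.6881365836542079), np.float64(-0.20238867955102208), 0.059] [186.1653 207.7906] [451.149  379.7603]
plate [np.float64(0.7059078339210918), np.float64(-0.08945672847500137), 0.059] [218.6064 232.6582] [430.0773 311.6522]
plate [np.float64(0.7239383784516078), np.float64(0.02335939151465237), 0.059] [253.5271 259.5259] [412.649  254.7815]
flask stopper [ 0.7087 -0.0865  0.1637] 0.0024253536924116284
red stopper [ 0.4352 -0.0001  0.1029] 0.002787469180669077 [ 0.4326 -0.0122 -0.    ] blue [ 0.4197 -0.1273  0.1037] 0.0022754386440602555 yel [0.6419 0.1831 0.1047] 0.0029882646167567065
bottle cap [0.6914 0.3557 0.132 ] 0.002857277002554494
[[ 0.4428 -0.0006  0.8966]
 [-0.8966  0.001   0.4428]
 [-0.0012 -1.     -0.0001]]
```

```bash
cat >> h.py <<'E'
def plan(tgt,zaz=None):
    """shift in tool axes (cm) to world tgt; turn about tool to get y down, z azimuth zaz deg"""
    s=arm.observe();M=Ro.from_rotvec(s["ee_rot"]).as_matrix();p=s["position"]
    print("clock",round(s["clock"],3),"pos",p.round(4),"F",s["force"].round(2),"q",s["joints"].round(2),"w",round(s["width"],3))
    print("tool shift cm",(M.T@(np.array(tgt)-p)*100).round(2))
    if zaz is not None:
        a=np.radians(zaz);z=np.array([np.cos(a),np.sin(a),0]);y=np.array([0,0,-1.]);x=np.cross(y,z)
        T=np.c_[x,y,z];r=Ro.from_matrix(M.T@T).as_rotvec();print("turn tool rotvec",r.round(3))
        print("shift cm after the turn",(T.T@(np.array(tgt)-p)*100).round(2))
E
python3 -c "
from h import *
plan([.55,-.067,.25],-9)"
```

```text
clock 0.15 pos [ 0.2766 -0.5601  0.2452] F [ 0.23  0.3  -0.07] q [ 1.01  0.44  0.02  1.57 -0.01  1.13 -0.08] w 1.002
tool shift cm [-32.11  -0.45  46.35]
turn tool rotvec [ 0.     0.616 -0.001]
shift cm after the turn [-52.98  -0.48  19.29]
```

>>> move_arm(
  series=[
    {"ry": 0.154},
    {"ry": 0.154},
    {"ry": 0.154},
    {"ry": 0.154},
    {"x": -5.3, "z": 1.9},
    {"x": -5.3, "z": 1.9},
    {"x": -5.3, "z": 1.9},
    {"x": -5.3, "z": 1.9},
    {"x": -5.3, "z": 1.9},
    {"x": -5.3, "z": 1.9},
    {"x": -5.3, "z": 1.9},
    {"x": -5.3, "z": 1.9},
  ],
  jaw=0,
  newtons=20,
)

```text
invalid input
```

```bash
python3 -c "
from h import *
plan([.55,-.067,.25],-9)"
```

```text
clock 0.15 pos [ 0.2766 -0.5601  0.2452] F [ 0.23  0.3  -0.07] q [ 1.01  0.44  0.02  1.57 -0.01  1.13 -0.08] w 1.002
tool shift cm [-32.11  -0.45  46.35]
turn tool rotvec [ 0.     0.616 -0.001]
shift cm after the turn [-52.98  -0.48  19.29]
```

Every row probably needs all six fields, so I'll fill them in.

>>> move_arm(
  series=[
    {"x": 0, "y": 0, "z": 0, "rx": 0, "ry": 0.154, "rz": 0},
    {"x": 0, "y": 0, "z": 0, "rx": 0, "ry": 0.154, "rz": 0},
    {"x": 0, "y": 0, "z": 0, "rx": 0, "ry": 0.154, "rz": 0},
    {"x": 0, "y": 0, "z": 0, "rx": 0, "ry": 0.154, "rz": 0},
    {"x": -5.3, "y": 0, "z": 1.9, "rx": 0, "ry": 0, "rz": 0},
    {"x": -5.3, "y": 0, "z": 1.9, "rx": 0, "ry": 0, "rz": 0},
    {"x": -5.3, "y": 0, "z": 1.9, "rx": 0, "ry": 0, "rz": 0},
    {"x": -5.3, "y": 0, "z": 1.9, "rx": 0, "ry": 0, "rz": 0},
    {"x": -5.3, "y": 0, "z": 1.9, "rx": 0, "ry": 0, "rz": 0},
    {"x": -5.3, "y": 0, "z": 1.9, "rx": 0, "ry": 0, "rz": 0},
  ],
  jaw=0,
  newtons=20,
)

```text
clock: 1.4
position: [0.4464, -0.2624, 0.2423]
ee_rot: [-1.117, 1.351, -1.342]
force: [0.6, -0.5, -0.5]
width: 0.012
```

```bash
python3 -c "
from h import *
plan([.55,-.067,.25],-9)"
```

```text
clock 1.4 pos [ 0.4464 -0.2624  0.2423] F [ 0.56 -0.47 -0.48] q [ 0.4   0.27  0.04  1.83 -0.01  1.05 -1.32] w 0.012
tool shift cm [-21.13  -0.76   6.53]
turn tool rotvec [ 0.005 -0.031 -0.002]
shift cm after the turn [-20.92  -0.77   7.18]
```

>>> move_arm(
  series=[
    {"x": -5.3, "y": -0.2, "z": 1.7, "rx": 0, "ry": 0, "rz": 0},
    {"x": -5.3, "y": -0.2, "z": 1.7, "rx": 0, "ry": 0, "rz": 0},
    {"x": -5.3, "y": -0.2, "z": 1.7, "rx": 0, "ry": 0, "rz": 0},
    {"x": -5.0, "y": -0.2, "z": 1.6, "rx": 0, "ry": 0, "rz": 0},
    {"x": 0, "y": 0, "z": 0, "rx": 0, "ry": 0, "rz": 0},
  ],
)

```text
clock: 2.02
position: [0.5549, -0.0572, 0.25]
ee_rot: [-1.119, 1.346, -1.335]
force: [-0.8, 0.0, 0.7]
width: 0.007
```

```bash
python3 -c "
from h import *
plan([.55,-.067,.25],-9)
cv2.imwrite('pics/wrist1.png',arm.get_image('wrist'))
cv2.imwrite('pics/side1.png',arm.get_image('side'))"
```

```text
clock 2.025 pos [ 0.5549 -0.0572  0.25  ] F [-0.76  0.05  0.7 ] q [ 0.06  0.33 -0.07  1.72  0.02  1.09 -1.76] w 0.007
tool shift cm [ 1.05 -0.   -0.31]
turn tool rotvec [ 0.005 -0.023 -0.004]
shift cm after the turn [ 1.05 -0.   -0.33]
```

View pics/wrist1.png

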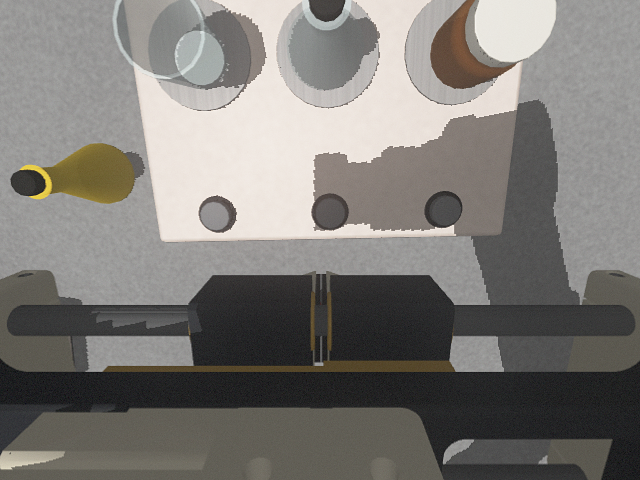

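View pics/side1.png

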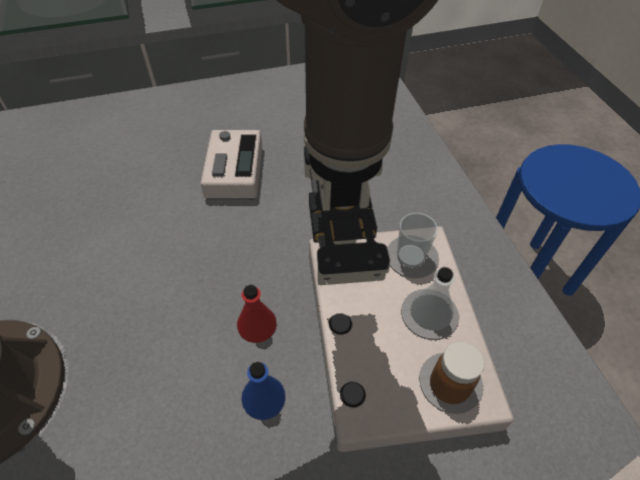

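The wrist view shows the keys at about (217,214), (330,211) and (443,209), with the flask behind the middle one. Next I'll cast rays from these.

```bash
cat >> h.py <<'E'
def wonz(uv,z,s):
    p=arm.camera_params("wrist")
    a=cv2.undistortPoints(np.array([[[float(uv[0]),float(uv[1])]]]),p["K"],np.array([p["k1"],0,0,0]))[0,0]
    T=p["tool_from_camera"];M=Ro.from_rotvec(s["ee_rot"]).as_matrix()
    o=s["position"]+M@T[:3,3];d=M@T[:3,:3]@np.array([a[0],a[1],1])
    return o+d*(z-o[2])/d[2]
E
python3 - <<'E'
from h import *
np.set_printoptions(precision=4,suppress=True)
g=cv2.cvtColor(cv2.imread("pics/wrist1.png"),cv2.COLOR_BGR2GRAY)
c=g[185:240,190:480];cv2.imwrite("pics/w1c.png",cv2.resize(cv2.imread("pics/wrist1.png")[185:245,190:480],None,fx=2.7,fy=2.7,interpolation=cv2.INTER_CUBIC))
s=arm.observe();P=[]
for uv in [(216.5,213.5),(330,211),(443.5,208.5)]:
    P.append(wonz(uv,.065,s));print(P[-1])
print(np.linalg.norm(P[0]-P[1]),np.linalg.norm(P[2]-P[1]))
E
```

```text
[0.5806 0.0379 0.065 ]
[ 0.5623 -0.0729  0.065 ]
[ 0.5441 -0.183   0.065 ]
0.1122532761445341 0.11162849207653677
```

View pics/w1c.png

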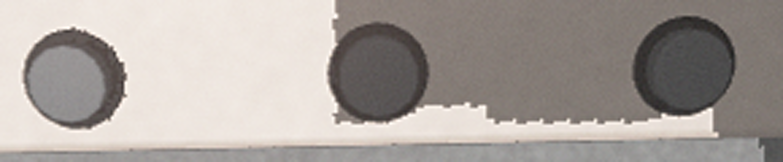

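```bash
python3 -c "
from h import *
plan([.562,-.071,.15],-7)"
```

```text
clock 2.125 pos [ 0.5533 -0.0621  0.2498] F [-0.1  -0.63 -0.31] q [ 0.06  0.33 -0.06  1.73  0.02  1.09 -1.76] w 0.006
tool shift cm [0.73 9.97 1.08]
turn tool rotvec [ 0.006 -0.064 -0.001]
shift cm after the turn [0.78 9.98 0.97]
```

>>> move_arm(
  series=[
    {"x": 0.2, "y": 3.0, "z": 0.5, "rx": 0.003, "ry": -0.03, "rz": 0},
    {"x": 0.2, "y": 3.5, "z": 0.5, "rx": 0.003, "ry": -0.03, "rz": 0},
    {"x": 0.1, "y": 3.4, "z": 0.2, "rx": 0, "ry": 0, "rz": 0},
    {"x": 0, "y": 0, "z": 0, "rx": 0, "ry": 0, "rz": 0},
    {"x": 0, "y": 0, "z": 0, "rx": 0, "ry": 0, "rz": 0},
  ],
)

```text
clock: 2.75
position: [0.5623, -0.0784, 0.1501]
ee_rot: [-1.143, 1.306, -1.311]
force: [0.3, 0.3, 0.2]
width: 0.005
```

```bash
python3 -c "
from h import *
np.set_printoptions(precision=4,suppress=True)
plan([.563,-.068,.15],-7)
s=arm.observe()
im=arm.get_image('wrist')
cv2.imwrite('pics/wrist2.png',im)
cv2.imwrite('pics/side2.png',arm.get_image('side'))
np.save('s2.npy',np.r_[s['position'],s['ee_rot']])
print(arm.observe()['position'])"
```

```text
clock 2.75 pos [ 0.5623 -0.0784  0.1501] F [0.34 0.33 0.24] q [ 0.09  0.44 -0.07  1.83  0.04  0.87 -1.7 ] w 0.005
tool shift cm [-1.04  0.01 -0.07]
turn tool rotvec [-0.001 -0.014  0.003]
shift cm after the turn [-1.04  0.01 -0.06]
[ 0.5625 -0.078   0.1503]
```

View pics/wrist2.png

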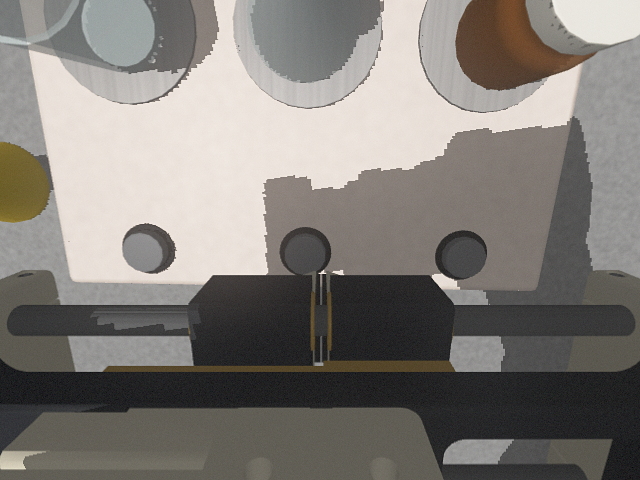

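View pics/side2.png

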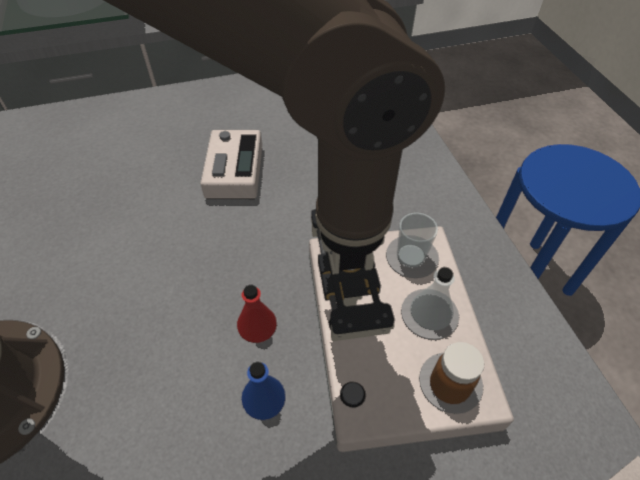

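```bash
python3 -c "
from h import *
np.set_printoptions(precision=4,suppress=True)
a=np.load('s2.npy');s=dict(position=a[:3],ee_rot=a[3:])
P=[wonz(u,.065,s) for u in [(147,247.5),(304.5,249.5),(461.5,254)]]
print(np.array(P),np.linalg.norm(P[0]-P[1]),np.linalg.norm(P[2]-P[1]))
plan([*P[1][:2],.1],-8)"
```

```text
[[ 0.5829  0.0416  0.065 ]
 [ 0.5663 -0.0678  0.065 ]
 [ 0.5479 -0.1772  0.065 ]] 0.11059247990972894 0.11097628255978333
clock 2.85 pos [ 0.5625 -0.078   0.1503] F [-0.18  0.48  0.14] q [ 0.09  0.44 -0.07  1.83  0.04  0.87 -1.7 ] w 0.006
tool shift cm [-1.08  5.03  0.24]
turn tool rotvec [-0.002  0.004  0.003]
shift cm after the turn [-1.07  5.03  0.24]
```

>>> move_arm(
  series=[
    {"x": -0.6, "y": 1.0, "z": 0.1, "rx": 0, "ry": 0, "rz": 0.003},
    {"x": -0.4, "y": 2.0, "z": 0, "rx": 0, "ry": 0, "rz": 0},
    {"x": 0, "y": 1.8, "z": 0, "rx": 0, "ry": 0, "rz": 0},
    {"x": 0, "y": 0, "z": 0, "rx": 0, "ry": 0, "rz": 0},
    {"x": 0, "y": 0, "z": 0, "rx": 0, "ry": 0, "rz": 0},
  ],
)

```text
clock: 3.48
position: [0.5677, -0.066, 0.1039]
ee_rot: [-1.135, 1.301, -1.31]
force: [0.1, -0.2, -0.2]
width: 0.005
```

```bash
python3 -c "
from h import *
plan([.564,-.068,.085],-8)
cv2.imwrite('pics/scene3.png',cv2.resize(arm.get_image('scene')[130:310,140:350],None,fx=3,fy=3))
cv2.imwrite('pics/wrist3.png',arm.get_image('wrist'))
plan([.564,-.068,.085],-8)"
```

```text
clock 3.475 pos [ 0.5677 -0.066   0.1039] F [ 0.14 -0.18 -0.17] q [ 0.07  0.5  -0.07  1.86  0.05  0.77 -1.72] w 0.005
tool shift cm [ 0.26  1.89 -0.36]
turn tool rotvec [-0.009  0.006 -0.002]
shift cm after the turn [ 0.25  1.89 -0.34]
clock 3.575 pos [ 0.5677 -0.0661  0.104 ] F [-0.25 -0.23  0.25] q [ 0.07  0.5  -0.07  1.86  0.05  0.77 -1.72] w 0.0
tool shift cm [ 0.24  1.9  -0.36]
turn tool rotvec [-0.009  0.006 -0.002]
shift cm after the turn [ 0.24  1.9  -0.34]
```

View pics/scene3.png

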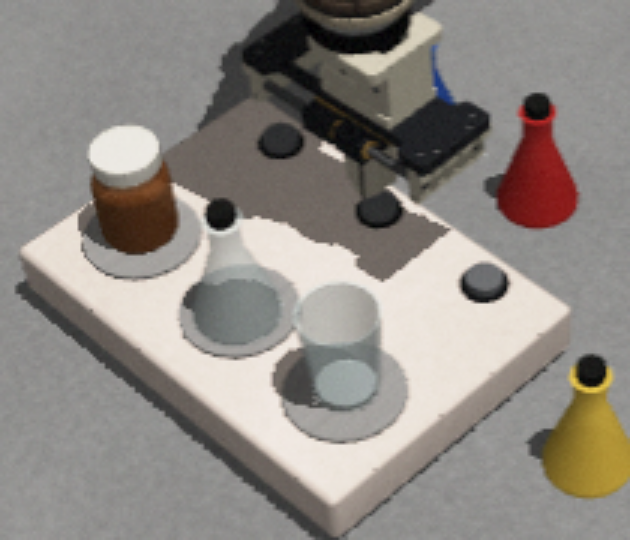

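View pics/wrist3.png

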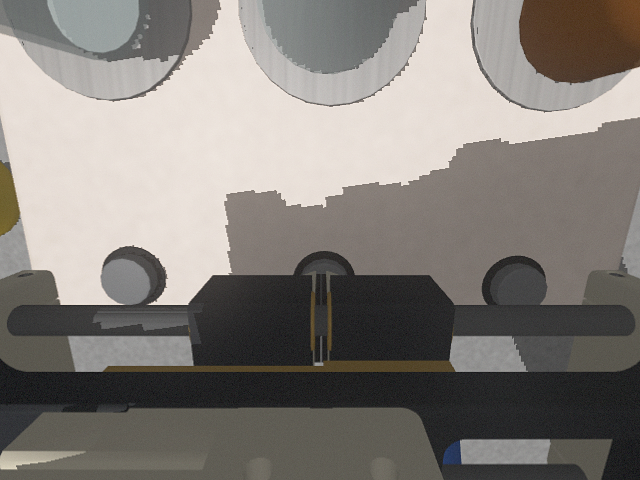

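>>> move_arm(
  series=[
    {"x": 0.25, "y": 0.7, "z": -0.4, "rx": -0.005, "ry": 0, "rz": 0},
    {"x": 0, "y": 0.6, "z": 0, "rx": 0, "ry": 0, "rz": 0},
    {"x": 0, "y": 0.2, "z": 0, "rx": 0, "ry": 0, "rz": 0},
    {"x": 0, "y": 0, "z": 0, "rx": 0, "ry": 0, "rz": 0},
  ],
)

```text
clock: 4.08
position: [0.5636, -0.0684, 0.0887]
ee_rot: [-1.137, 1.305, -1.308]
force: [-0.6, 0.6, -0.0]
width: 0.01
```

```bash
python3 -c "
from h import *
plan([.564,-.068,.078],-8)"
```

```text
clock 4.075 pos [ 0.5636 -0.0684  0.0887] F [-0.57  0.58 -0.01] q [ 0.08  0.52 -0.07  1.88  0.05  0.74 -1.72] w 0.01
tool shift cm [-0.04  1.07  0.03]
turn tool rotvec [-0.005  0.005 -0.002]
shift cm after the turn [-0.05  1.07  0.04]
```

>>> move_arm(
  series=[
    {"x": 0, "y": 0.3, "z": 0, "rx": 0, "ry": 0, "rz": 0},
    {"x": 0, "y": 0.2, "z": 0, "rx": 0, "ry": 0, "rz": 0},
    {"x": 0, "y": 0.2, "z": 0, "rx": 0, "ry": 0, "rz": 0},
    {"x": 0, "y": 0, "z": 0, "rx": 0, "ry": 0, "rz": 0},
  ],
)

```text
clock: 4.58
position: [0.5638, -0.0684, 0.0816]
ee_rot: [-1.137, 1.304, -1.309]
force: [0.1, 0.7, 0.9]
width: 0.007
```

>>> move_arm(
  series=[
    {"x": 0, "y": 0.2, "z": 0, "rx": 0, "ry": 0, "rz": 0},
    {"x": 0, "y": 0.2, "z": 0, "rx": 0, "ry": 0, "rz": 0},
  ],
)

```text
clock: 4.82
position: [0.5639, -0.0684, 0.0779]
ee_rot: [-1.137, 1.304, -1.309]
force: [-5.8, 0.9, 21.7]
width: 0.005
```

>>> move_arm(
  series=[
    {"x": 0, "y": 0, "z": 0, "rx": 0, "ry": 0, "rz": 0},
    {"x": 0, "y": -0.3, "z": 0, "rx": 0, "ry": 0, "rz": 0},
    {"x": 0, "y": -2.0, "z": 0, "rx": 0, "ry": 0, "rz": 0},
    {"x": 0, "y": -5.0, "z": 0, "rx": 0, "ry": 0, "rz": 0},
    {"x": 0, "y": -5.0, "z": 0, "rx": 0, "ry": 0, "rz": 0},
    {"x": 0, "y": 0, "z": 0, "rx": 0, "ry": 0, "rz": 0},
    {"x": 0, "y": 0, "z": 0, "rx": 0, "ry": 0, "rz": 0},
  ],
)

```text
clock: 5.7
position: [0.5629, -0.0684, 0.2037]
ee_rot: [-1.138, 1.305, -1.308]
force: [-0.1, -0.4, -0.7]
width: 0.001
```

```bash
python3 -c "
from h import *
plan([.438,.347,.2],-8)
cv2.imwrite('pics/wrist4.png',cv2.resize(arm.get_image('wrist')[150:280,60:600],None,fx=1.48,fy=1.48))
cv2.imwrite('pics/side4.png',cv2.resize(arm.get_image('side')[230:430,300:520],None,fx=2.9,fy=2.9))"
```

```text
clock 5.7 pos [ 0.5629 -0.0684  0.2037] F [-0.06 -0.44 -0.65] q [ 0.08  0.38 -0.07  1.77  0.03  0.99 -1.71] w 0.001
tool shift cm [-39.5    0.38 -17.93]
turn tool rotvec [-0.004  0.005 -0.002]
shift cm after the turn [-39.4    0.37 -18.15]
```

View pics/wrist4.png

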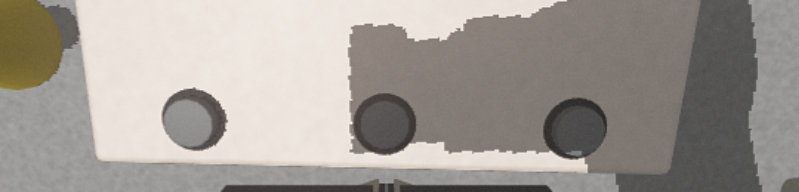

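View pics/side4.png

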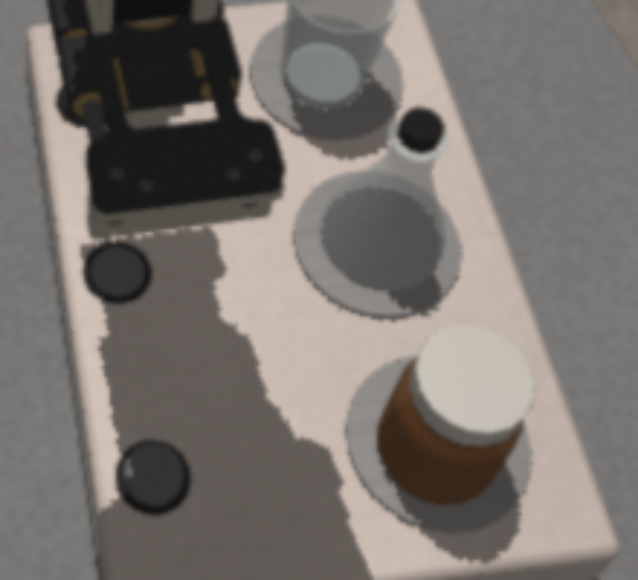

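>>> move_arm(
  series=[
    {"x": -4.9, "y": -0.2, "z": -2.2, "rx": 0, "ry": 0, "rz": 0},
    {"x": -4.9, "y": -0.2, "z": -2.2, "rx": 0, "ry": 0, "rz": 0},
    {"x": -4.9, "y": -0.2, "z": -2.2, "rx": 0, "ry": 0, "rz": 0},
    {"x": -4.9, "y": -0.2, "z": -2.2, "rx": 0, "ry": 0, "rz": 0},
    {"x": -4.9, "y": 0, "z": -2.2, "rx": 0, "ry": 0, "rz": 0},
    {"x": -4.9, "y": 0, "z": -2.2, "rx": 0, "ry": 0, "rz": 0},
    {"x": -4.5, "y": 0, "z": -2.2, "rx": 0, "ry": 0, "rz": 0},
    {"x": -3.0, "y": 0, "z": -1.5, "rx": 0, "ry": 0, "rz": 0},
    {"x": 0, "y": 0, "z": 0, "rx": 0, "ry": 0, "rz": 0},
    {"x": 0, "y": 0, "z": 0, "rx": 0, "ry": 0, "rz": 0},
  ],
)

```text
clock: 7.05
position: [0.4374, 0.3284, 0.1988]
ee_rot: [-1.156, 1.316, -1.309]
force: [-0.3, -0.4, -0.5]
width: 0.007
```

```bash
python3 -c "
from h import *
plan([.438,.347,.16],-10)
s=arm.observe();np.save('s5.npy',np.r_[s['position'],s['ee_rot']])
cv2.imwrite('pics/wrist5.png',arm.get_image('wrist'))
cv2.imwrite('pics/scene5.png',cv2.resize(arm.get_image('scene')[130:310,140:350],None,fx=3,fy=3,interpolation=cv2.INTER_CUBIC))
plan([.438,.347,.16],-10)"
```

```text
clock 7.05 pos [0.4374 0.3284 0.1988] F [-0.28 -0.35 -0.52] q [-0.57  0.38 -0.22  1.8   0.09  0.99 -2.54] w 0.007
tool shift cm [-1.88  3.87 -0.14]
turn tool rotvec [0.012 0.038 0.008]
shift cm after the turn [-1.84  3.88 -0.26]
clock 7.15 pos [0.4376 0.3282 0.1992] F [-0.31  0.53 -0.13] q [-0.57  0.38 -0.22  1.8   0.09  0.99 -2.54] w 0.009
tool shift cm [-1.9   3.91 -0.17]
turn tool rotvec [0.012 0.037 0.008]
shift cm after the turn [-1.86  3.92 -0.29]
```

View pics/wrist5.png

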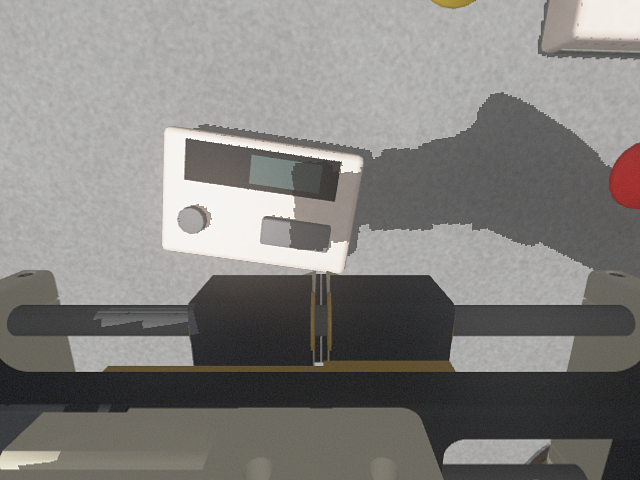

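View pics/scene5.png

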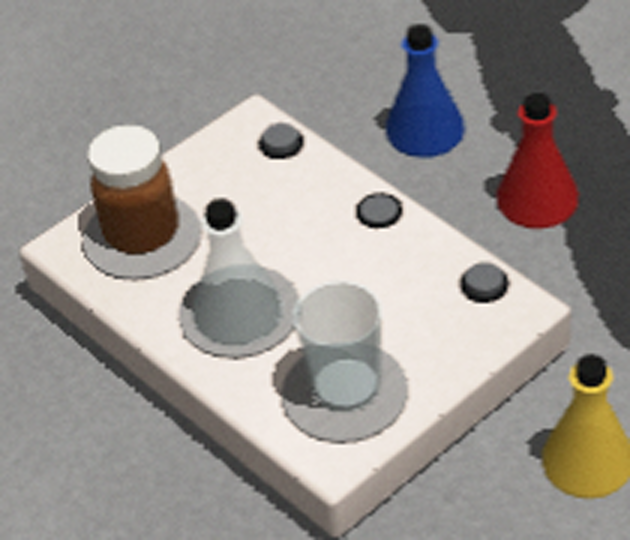

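The scene crop shows the middle key visibly lower than its neighbours. In the wrist view the bar key is centred at about (296,234) and the stop key is at (192,219).

```bash
python3 -c "
from h import *
np.set_printoptions(precision=4,suppress=True)
a=np.load('s5.npy');s=dict(position=a[:3],ee_rot=a[3:])
for z in(.06,.051):
  B,S=wonz((296,234),z,s),wonz((191,219.5),z,s)
  d=S-B;print(B,S,np.linalg.norm(d),np.degrees(np.arctan2(-d[0],d[1])))
plan([*(wonz((296,234),.057,s))[:2],.085],-10)"
```

```text
[0.4386 0.3485 0.06  ] [0.4635 0.4348 0.06  ] 0.08978616574600203 -16.132966046834973
[0.4363 0.3495 0.051 ] [0.4621 0.4385 0.051 ] 0.09271040602969954 -16.13296604683496
clock 7.15 pos [0.4376 0.3282 0.1992] F [-0.31  0.53 -0.13] q [-0.57  0.38 -0.22  1.8   0.09  0.99 -2.54] w 0.009
tool shift cm [-2.13 11.41 -0.13]
turn tool rotvec [0.012 0.037 0.008]
shift cm after the turn [-2.04 11.42 -0.34]
```

>>> move_arm(
  series=[
    {"x": -1.0, "y": 2.5, "z": -0.1, "rx": 0.006, "ry": 0, "rz": 0.004},
    {"x": -1.0, "y": 3.0, "z": 0, "rx": 0.006, "ry": 0, "rz": 0.004},
    {"x": 0, "y": 3.0, "z": 0, "rx": 0, "ry": 0, "rz": 0},
    {"x": 0, "y": 1.5, "z": 0, "rx": 0, "ry": 0, "rz": 0},
    {"x": 0, "y": 0, "z": 0, "rx": 0, "ry": 0, "rz": 0},
    {"x": 0, "y": 0, "z": 0, "rx": 0, "ry": 0, "rz": 0},
  ],
)

```text
clock: 7.9
position: [0.4441, 0.3427, 0.0981]
ee_rot: [-1.132, 1.315, -1.319]
force: [0.1, 0.5, 0.8]
width: 0.003
```

```bash
python3 -c "
from h import *
plan([.438,.348,.08],-10)
cv2.imwrite('pics/scene6.png',cv2.resize(arm.get_image('scene')[170:350,370:530],None,fx=3.3,fy=3.3,interpolation=cv2.INTER_CUBIC))
cv2.imwrite('pics/side6.png',cv2.resize(arm.get_image('side')[60:260,120:400],None,fx=2.8,fy=2.8,interpolation=cv2.INTER_CUBIC))"
```

```text
clock 7.9 pos [0.4441 0.3427 0.0981] F [0.06 0.49 0.77] q [-0.61  0.51 -0.2   1.88  0.14  0.76 -2.61] w 0.003
tool shift cm [-0.43  1.81 -0.69]
turn tool rotvec [-0.004  0.026 -0.001]
shift cm after the turn [-0.41  1.81 -0.7 ]
```

View pics/scene6.png

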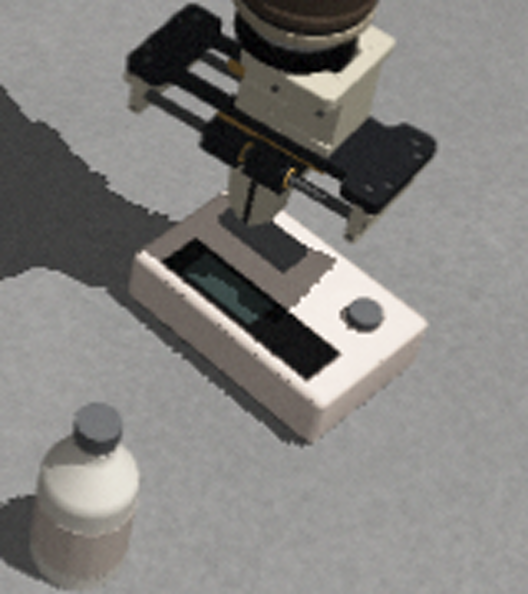

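View pics/side6.png

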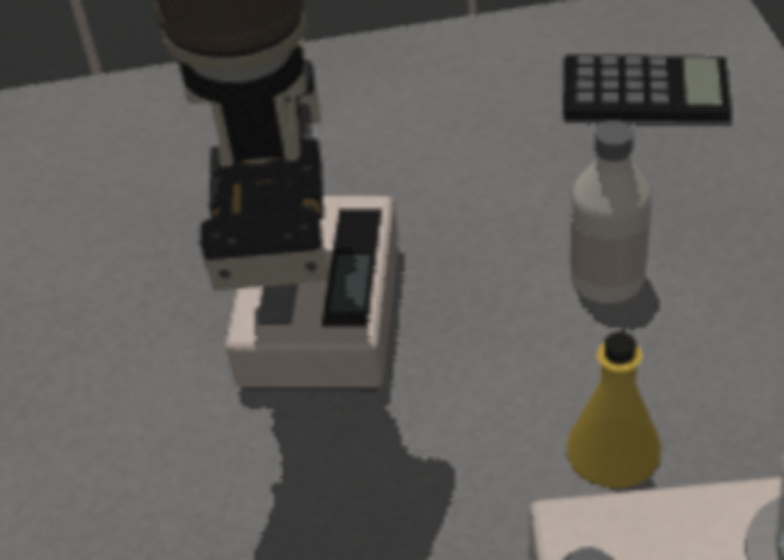

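>>> move_arm(
  series=[
    {"x": -0.4, "y": 0.4, "z": -0.7, "rx": 0, "ry": 0, "rz": 0},
    {"x": 0, "y": 0.6, "z": 0, "rx": 0, "ry": 0, "rz": 0},
    {"x": 0, "y": 0.3, "z": 0, "rx": 0, "ry": 0, "rz": 0},
    {"x": 0, "y": 0, "z": 0, "rx": 0, "ry": 0, "rz": 0},
  ],
)

```text
clock: 8.5
position: [0.4376, 0.3492, 0.0856]
ee_rot: [-1.129, 1.314, -1.318]
force: [0.4, -0.4, -0.2]
width: 0.007
```

```bash
python3 -c "
from h import *
plan([.438,.348,.073],-10)"
```

```text
clock 8.5 pos [0.4376 0.3492 0.0856] F [ 0.44 -0.35 -0.15] q [-0.63  0.52 -0.19  1.9   0.15  0.73 -2.63] w 0.007
tool shift cm [0.11 1.26 0.05]
turn tool rotvec [-0.006  0.027 -0.003]
shift cm after the turn [0.11 1.26 0.06]
```

>>> move_arm(
  series=[
    {"x": 0.1, "y": 0.3, "z": 0, "rx": 0, "ry": 0, "rz": 0},
    {"x": 0, "y": 0.3, "z": 0, "rx": 0, "ry": 0, "rz": 0},
    {"x": 0, "y": 0.2, "z": 0, "rx": 0, "ry": 0, "rz": 0},
    {"x": 0, "y": 0.2, "z": 0, "rx": 0, "ry": 0, "rz": 0},
  ],
)

```text
clock: 9.0
position: [0.4378, 0.3481, 0.0753]
ee_rot: [-1.129, 1.314, -1.318]
force: [-0.2, -1.8, 2.8]
width: 0.002
```

>>> move_arm(
  series=[
    {"x": 0, "y": 0.15, "z": 0, "rx": 0, "ry": 0, "rz": 0},
    {"x": 0, "y": 0.08, "z": 0, "rx": 0, "ry": 0, "rz": 0},
  ],
)

```text
clock: 9.25
position: [0.4378, 0.3481, 0.0732]
ee_rot: [-1.129, 1.314, -1.318]
force: [-2.0, -3.2, 12.2]
width: 0.004
```

At the stop: z is 0.0732 (0.073 expected) and the force is 12 N. I'll hold it there for about 1 s.

>>> move_arm(
  series=[
    {"x": 0, "y": 0.02, "z": 0, "rx": 0, "ry": 0, "rz": 0},
    {"x": 0, "y": 0.02, "z": 0, "rx": 0, "ry": 0, "rz": 0},
    {"x": 0, "y": 0.02, "z": 0, "rx": 0, "ry": 0, "rz": 0},
    {"x": 0, "y": 0.02, "z": 0, "rx": 0, "ry": 0, "rz": 0},
  ],
)

```text
clock: 9.75
position: [0.4377, 0.3481, 0.0733]
ee_rot: [-1.128, 1.314, -1.318]
force: [-2.2, -2.3, 5.4]
width: 0.005
```

>>> move_arm(
  series=[
    {"x": 0, "y": 0.03, "z": 0, "rx": 0, "ry": 0, "rz": 0},
    {"x": 0, "y": 0.03, "z": 0, "rx": 0, "ry": 0, "rz": 0},
    {"x": 0, "y": 0.03, "z": 0, "rx": 0, "ry": 0, "rz": 0},
    {"x": 0, "y": 0.03, "z": 0, "rx": 0, "ry": 0, "rz": 0},
  ],
)

```text
clock: 10.25
position: [0.4378, 0.3481, 0.0733]
ee_rot: [-1.128, 1.314, -1.319]
force: [-2.1, -1.3, 7.6]
width: 0.006
```

Held for 1 s. Now I'll lift and back the hand away towards the robot.

>>> move_arm(
  series=[
    {"x": 0, "y": -1.0, "z": 0, "rx": 0, "ry": 0, "rz": 0},
    {"x": 0, "y": -3.0, "z": 0, "rx": 0, "ry": 0, "rz": 0},
    {"x": 0, "y": -5.0, "z": 0, "rx": 0, "ry": 0, "rz": 0},
    {"x": 0, "y": -5.0, "z": 0, "rx": 0, "ry": 0, "rz": 0},
    {"x": 1.0, "y": -2.0, "z": -2.0, "rx": 0, "ry": 0, "rz": 0},
    {"x": 1.0, "y": 0, "z": -2.0, "rx": 0, "ry": 0, "rz": 0},
    {"x": 0, "y": 0, "z": 0, "rx": 0, "ry": 0, "rz": 0},
    {"x": 0, "y": 0, "z": 0, "rx": 0, "ry": 0, "rz": 0},
  ],
)

```text
clock: 11.25
position: [0.3941, 0.3337, 0.2406]
ee_rot: [-1.125, 1.314, -1.318]
force: [0.1, -0.7, -0.3]
width: 0.003
```

```bash
python3 -c "
from h import *
plan([.438,.348,.2],-10)
cv2.imwrite('pics/scene7.png',arm.get_image('scene')[100:400,140:540].repeat(2,0).repeat(2,1))
cv2.imwrite('pics/wrist7.png',arm.get_image('wrist'))"
```

```text
clock 11.25 pos [0.3941 0.3337 0.2406] F [ 0.07 -0.69 -0.28] q [-0.62  0.27 -0.23  1.83  0.08  1.03 -2.61] w 0.003
tool shift cm [-2.04  4.11  4.09]
turn tool rotvec [-0.008  0.026 -0.006]
shift cm after the turn [-2.17  4.06  4.07]
```

View pics/scene7.png

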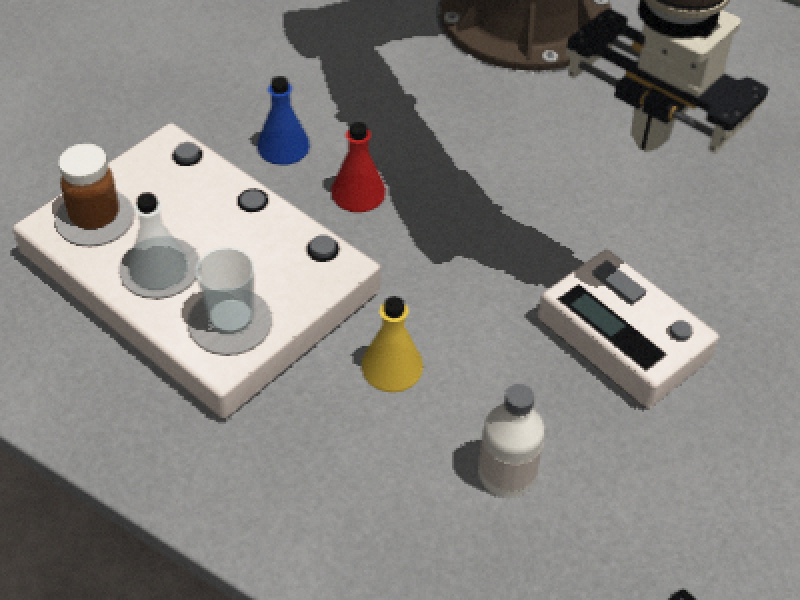

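View pics/wrist7.png

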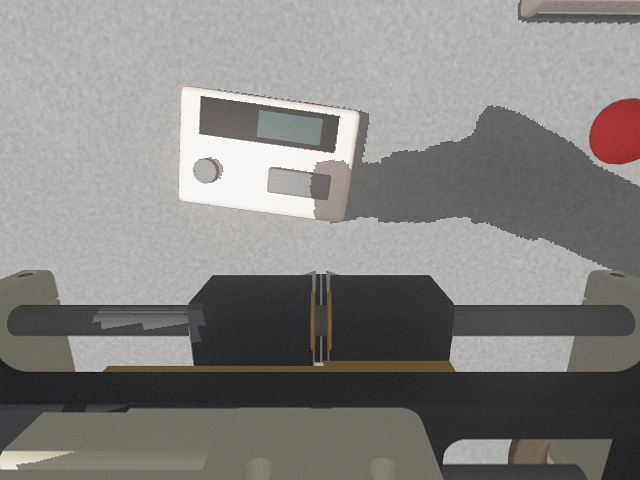

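The hand is clear. The start key is up again, the middle key is down, and nothing has shifted, so I'm handing in.

```bash
python3 -c "
from cell import arm
print(arm.sign_off())"
```

```text
the job is handed in; nothing more can be done
None
```

I did both steps and handed the job in at about 11 s. The sign-off gives no verdict, so what follows is from my own measurements and pictures.

- **Flask's key:** The flask stands on the middle plate, so I pushed the middle key down with the closed fingertips. The push ended at TCP z 0.0779 m, where 0.078 m is fully down. Later scene pictures show it lower than the keys on either side.
- **Start key:** I pressed it to its stop at TCP z 0.0732–0.0733 m (0.073 m expected), held it for about 1 s at 5–12 N, and released it. After that I raised the hand clear to z 0.24 m. In the last pictures the start key looks up again.
- **Everything else:** The last scene picture shows the other keys up and the glassware and bottle where they were. The force reading with the hand clear was only noise, under 1 N.

**Checks that disagreed or came close:**
- **Force:** The middle key reached about 22 N at its stop, near the 25 N limit and less gentle than intended. That reading came at the end of the move, so I don't know the peak.
- **Height:** The wrist camera put the key spacing at 111–112 mm instead of 115 mm, and the two fixed cameras put the round keys about 6 mm too low. I relied on the given heights, and contact confirmed them.

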